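# Set up the tinning bench: park the pot, lock the cable guide, hang the jig plates level

### The job

Set up the tinning bench: first slide the solder pot along the bench, without lifting it, onto the marked parking ring. Then put the cable guide down over the two screw heads, slide it along until it is locked fully home, and hang every jig plate that stands in the rack from one of the rail's pins, each by the hole that makes it hang level. Leave the bin, flask, spool and screwdriver alone, and check that the pot is still on its ring at the end.

Things in the scene. Friction and masses are not known exactly. Their poses are not given: they have to be found in the camera images.
- plate_a_tab (a point): Plate A: middle of the plate's grip tab (30 wide, 30 high), which stands on the middle of the arm's top edge, 165 above the foot. Axes: z up, y along the arm, x through the thickness. L shape: arm 150 long, 40 high; leg 60 wide, 110 long, down from the arm's -y end, flush with that end. 3 holes.
- plate_b_tab (a point): Plate B: middle of the plate's grip tab (30 wide, 30 high), which stands on the middle of the arm's top edge, 165 above the foot. Axes: z up, y along the arm, x through the thickness. Lopsided T: arm 150 long, 40 high; leg 60 wide, 110 long, down from near the arm's +y end, its edge set in 25 from that end. 4 holes.
- plate_c_tab (a point): Plate C: middle of the plate's grip tab (30 wide, 30 high), which stands on the middle of the arm's top edge, 165 above the foot. Axes: z up, y along the arm, x through the thickness. Short L: arm 122 long, 40 high; leg 60 wide, 110 long, down from the arm's -y end, flush with that end. 3 holes.
- rack: Steel rack 230 (x) x 90 (y), base 8 thick, origin under its middle; three slots 70 apart along x, 12 wide, 64 long (y), walls to 58 above the bench. The jig plates stand in them on their legs, arm level on top. Every plate is bare aluminium, 8 thick all over, about 250 g, so it balances at the centre of its area (the holes hardly matter).
- plate_a_hole1 (a point): Plate A: centre of hole 1 of 3, the one nearest the leg's end of the arm. All are 20 mm round through holes (axis = the plate's x) in a level row, 20 below the arm's top edge (35 below the tab's centre), 28 apart towards the plate's +y.
- plate_b_hole1 (a point): Plate B: centre of hole 1 of 4, the one nearest the leg's end of the arm. All are 20 mm round through holes (axis = the plate's x) in a level row, 20 below the arm's top edge (35 below the tab's centre), 28 apart towards the plate's -y.
- plate_c_hole1 (a point): Plate C: centre of hole 1 of 3, the one nearest the leg's end of the arm. All are 20 mm round through holes (axis = the plate's x) in a level row, 20 below the arm's top edge (35 below the tab's centre), 28 apart towards the plate's +y.
- pin1 (a point): Pin 1 of 3 on the rail (190 apart, counted from -y): level, 8 in diameter, axis 235 above the bench, 58 long from the rail's face towards the robot, tip turned up by 4 and ending 67 from the face. Point: on the axis, 34 from the face; axes: the rail's (x into it). Beam 24 deep, its top 7 above the axis.
- pin2 (a point): Pin 2 of 3 on the rail (190 apart, counted from -y): level, 8 in diameter, axis 235 above the bench, 58 long from the rail's face towards the robot, tip turned up by 4 and ending 67 from the face. Point: on the axis, 34 from the face; axes: the rail's (x into it). The rail's posts are 268 either side.
- pin3 (a point): Pin 3 of 3 on the rail (190 apart, counted from -y): level, 8 in diameter, axis 235 above the bench, 58 long from the rail's face towards the robot, tip turned up by 4 and ending 67 from the face. Point: on the axis, 34 from the face; axes: the rail's (x into it). A hung plate's hole centre rests 6 below the axis.
- pot_knob (a point): Solder pot, steel, cold and lidded (lid fixed to the pot), 124 mm in diameter, 40 high to the lid, about 700 g, standing on the bench; this point is the centre of its black lid knob (28 in diameter, 26 high), 59 above the bench when it stands.
- park_spot (a point): Centre of the parking ring, a flat black ring marked on the bench (132 inside, 148 outside diameter), on the bench surface.
- guide_post (a point): Cable guide, aluminium, about 250 g: flat base 136 (x) x 60 (y) x 5 thick, and on it an upright post 30 (x) x 12 (y), top 47 above the underside, with two prongs at its x ends up to 63. Point: on the post's axis, 32 above the underside. On the base's line y = 0 are two keyholes: 18 x 18 openings centred at x = -50 and +28 from here, each with a 9 wide slot towards +x.
- slot1_end (a point): Guide's first keyhole: where a screw's axis lies when it is fully home at the slot's blind end (27.5 from the opening's centre towards the guide's +x), half-way through the 5 mm base.
- slot2_end (a point): Guide's second keyhole: the same point, 78 farther towards the guide's +x.
- screw1 (a point): First of two fixed upright screws, 78 apart along x of a flat steel strip 150 (x) x 64 (y) x 4 high; screw 1 at -x. Shank 6, head 12 in diameter; head's underside 11.8, top 15.8 above the bench. Point: on the screw's axis 6.5 above the bench, half-way through the guide's base when that lies on the strip. The guide may go on either way round.
- screw2 (a point): The second screw, at the strip's +x end.
- parts_bin: Blue parts bin, 120 x 180 x 90 high, beyond the rail; leave alone.
- flask: Steel drinking flask, 66 in diameter, 170 high; leave alone.
- wire_spool: Black wire spool, 90 in diameter, 54 high; leave alone.
- screwdriver: Screwdriver lying on the bench near the robot; leave alone.
Things that resemble listed ones, but are neither listed nor needed, are in the scene too. Leave any pink look-alike of the part that bears plate_a_tab alone. Leave any orange look-alike of the part that bears guide_post alone.

How it is judged:
By the outcome, as a careful person would: the job done as asked, in the order asked, and still so for the second after the job is handed in, with the robot touching nothing.
Of plate_a, plate_b, plate_c only 2 to 3 are there at a start; the rules pass over those that are not, and their reading is None.
At some moment in a run one of pot may be knocked a few centimetres aside while the robot is not near it.
It also fails if it takes over 208 s, if anything falls off the work surface, if the arm or the gripper's body presses on something with over 40 N, if the wrist force passes 120 N, or if a joint passes its speed limit or range.

### The arm

A 7-joint arm with a two-finger parallel gripper is mounted at the origin on the work surface. World frame = base frame: x ahead of the robot, y to its left, z up, the work surface at z = 0. Lengths are in mm, angles in rad, forces in N, time in s.
With the tool pointing down it reaches from about 400 to 875 mm from the base axis. Payload 6.5 kg.
Tool frame: the origin (TCP) lies at the centre of the arm's flange, where the gripper is bolted on; the fingertips stand 173 mm ahead of it and the grasp point (between the pads) lies 155 mm ahead of it (tcp_to_tips is the distance from the TCP to the fingertips, in mm); z points along the fingers, y is the line along which they close (so a half turn about z gives the same grasp; the last joint's range is limited). The gripper opens to 85 mm and grips with 20 to 120 N. Pads are 22 mm wide; open, the fingers measure 114 mm over their backs; the gripper's body (76 mm by 85 mm) begins 54 mm behind the grasp point. The pads swing forward as they close: fully open they stand 13 mm farther back than shut.
Start: joints at [1.221, 0.536, -0.004, 1.538, 0.003, 1.067, -0.071], TCP at [182.004, -623.991, 404.69] pointing down, gripper open.
Joint ranges: [-2.7, 2.7], [-0.37, 2.16], [-1.27, 1.26], [0.24, 2.4], [-1.31, 4.45], [0.19, 1.91], [-2.76, 2.76]. Speed limits (rad/s): [2.39, 2.39, 3.14, 3.14, 3.14, 3.14, 3.14].

### API

Orientations are given as a unit quaternion [x, y, z, w].
In Python, from rig import * gives the robot as it stands.
- The arm moves only by the tool apply_moves, never from a script. Its argument "increments" is one flat list of numbers, 7 for each row, row after row: the turn, a rotation vector about the tool's x, y, z in units of 0.1 rad (1.0 is 0.1 rad), then the shift along the tool's x, y, z in units of 50 mm (1.0 is 50 mm), then the opening, from -1 (shut) to 1 (fully open), so that 0 is half open. In form: [rx, ry, rz, x, y, z, gripper, rx, ry, rz, x, y, z, gripper, ...]. A call has 1 to 20 rows; each row shifts and turns the commanded pose from where the row before left it, along the tool's axes as they then stand; what a row does not reach is not made up. A row lasts 1/12 s, in which the tool goes at most 41.7 mm and 7.16 degrees, less where a joint would pass 70% of its speed; a pose out of reach is approached as far as the arm can. A call with a number of a shift or a turn outside -1 to 1 is refused whole. A call with a gripper value outside its range is refused whole. The fingers move at their own pace and stop on an object; "squeeze" is the grip in N (left out, the last holds). Time passes only in rows, so rows that do not move let the fingers close. It gives the time, the measured TCP pose, the force, the opening and the grip force at its end, in the units of the state.
- observe(): the state, without advancing time (a new reading comes with each control period).
- snapshot(name): name is "side" or "top" or "wrist"; returns a dict with "pixels" (384x512x3 uint8, red, green, blue), "fov_y" (degrees; the focal length in pixels is half the picture's height over the tangent of half this angle, whatever the lens; pixels are square), "cx", "cy" (the principal point, pixels), "world_to_cam" (4x4, takes a point from world to camera coordinates); the wrist camera has in their place "mount" (4x4, takes a point from camera to tool coordinates, whose origin is the TCP and whose axes are the flange's). Camera axes: x right, y up, looking along -z (the intrinsics and any distortion apply to the point x, -y, -z); pixel columns grow to the right and rows downward; lengths in mm; the calibration is good to about 2 mm. A picture is of the moment at which its call begins: read the wrist's pose just before it. There is no depth.
- finish_job(): hands the job in; it is judged then, once.
The state is a dict: "t": time; "qpos": joint angles; "joint_velocities": joint speeds; "effort": joint torques, N m; "position": TCP position; "tool_rot": TCP orientation; "wrist_force": force on the tool from outside, world axes, zero at the start; "torque": the same for the moment, N m; "width": finger opening in mm; "gripper_force": force on a finger pad.
Only numpy, scipy, OpenCV 4.12 (cv2) and the standard library are available. Lean on these libraries where they do the work, as an engineer would, in place of code of your own. Each camera call takes 0.05 s, during which the arm holds its last target. There are 200 camera calls.

## Working session

There is one attempt and no reset: what is moved stays moved. The work goes in short steps, Python scripts to look and compute and a tool call to move; the robot and the scene stay as the last step left them, time stands still between calls to the robot, and variables do not carry over. Pictures are saved under pics/ and viewed, at most 14 in all, crops included, and the job is handed in when it is done.

Besides the shell and the picture viewer there is one more tool, called after "Call:" as name(argument=value, ...), one argument or row to a line, values as JSON. apply_moves: Moves the arm, as the interface text tells. Shifts and turns lie within -1 to 1; 1 stands for 50 mm of shift or 0.1 rad of turn. Its arguments: {"type":"object","properties":{"increments":{"type":"array","items":{"type":"number","minimum":-1,"maximum":1}},"squeeze":{"type":"number"}},"required":["increments"]}

```bash
mkdir -p pics; ls; cat > h.py <<'E'
from rig import *
import numpy as np, cv2
def snap(n,f=None):
    o=observe(); s=snapshot(n); s['o']=o
    if f: cv2.imwrite('pics/'+f,cv2.cvtColor(np.asarray(s['pixels']),cv2.COLOR_RGB2BGR))
    return s
E
python3 - <<'E'
from h import *
for n in('side','top','wrist'):
    s=snap(n,n+'0.png'); print(n,{k:(np.round(v,3).tolist() if k!='pixels' else np.shape(v)) for k,v in s.items() if k!='o'})
o=observe();print(o)
E
```

```text
pics
side {'pixels': (384, 512, 3), 'fov_y': 51.579, 'cx': 254.806, 'cy': 188.547, 'world_to_cam': [[-0.963, -0.271, -0.003, 505.595], [0.197, -0.71, 0.676, -204.932], [-0.185, 0.65, 0.737, -1310.042], [0.0, 0.0, 0.0, 1.0]]}
top {'pixels': (384, 512, 3), 'fov_y': 45.263, 'cx': 256.471, 'cy': 192.392, 'world_to_cam': [[-0.028, -1.0, -0.011, 3.32], [0.987, -0.03, 0.16, -549.376], [-0.16, -0.007, 0.987, -1437.42], [0.0, 0.0, 0.0, 1.0]]}
wrist {'pixels': (384, 512, 3), 'fov_y': 63.608, 'cx': 251.094, 'cy': 188.774, 'mount': [[0.001, 0.96, 0.282, 70.266], [1.0, -0.001, -0.0, -0.908], [-0.0, 0.282, -0.96, 31.461], [0.0, 0.0, 0.0, 1.0]]}
{'t': 0.15, 'qpos': array([ 1.22079766,  0.53702213, -0.00442136,  1.53863882,  0.00262625,
        1.06728221, -0.07121306]), 'joint_velocities': array([-1.12991045e-03, -2.91062229e-03,  8.61625792e-06, -5.18217045e-03,
       -3.71491924e-04, -9.93923660e-04,  7.84230941e-04]), 'effort': array([ 1.46925060e-03, -5.83780360e+01,  1.04977146e+00, -2.59349942e+01,
        1.25025996e-02,  6.48776113e-03, -2.01368624e-05]), 'position': array([ 181.9298309 , -623.76154586,  403.99778375]), 'tool_rot': array([ 9.89944974e-01,  1.41451392e-01, -1.60184642e-04, -6.53299911e-04]), 'wrist_force': array([ 0.30746358, -0.2455313 , -0.10789568]), 'torque': array([0.00528175, 0.05989608, 0.03961685]), 'gripper_force': 0.0, 'width': 85.24207439633132}
```

```bash
python3 - <<'E'
import cv2
for n in('top','side'): cv2.imwrite(f'pics/{n}0b.png',cv2.resize(cv2.imread(f'pics/{n}0.png'),(800,600),interpolation=cv2.INTER_CUBIC))
E
```

```text
(no output)
```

View pics/top0b.png

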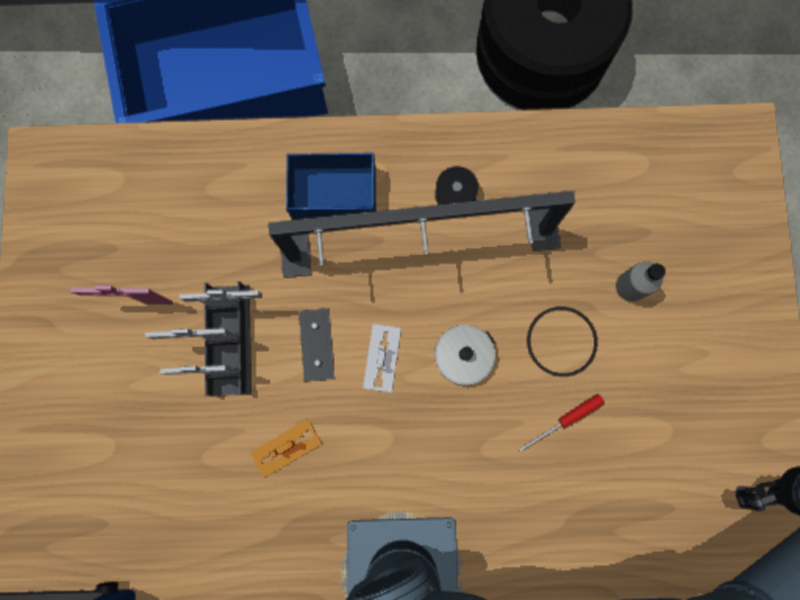

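View pics/side0b.png

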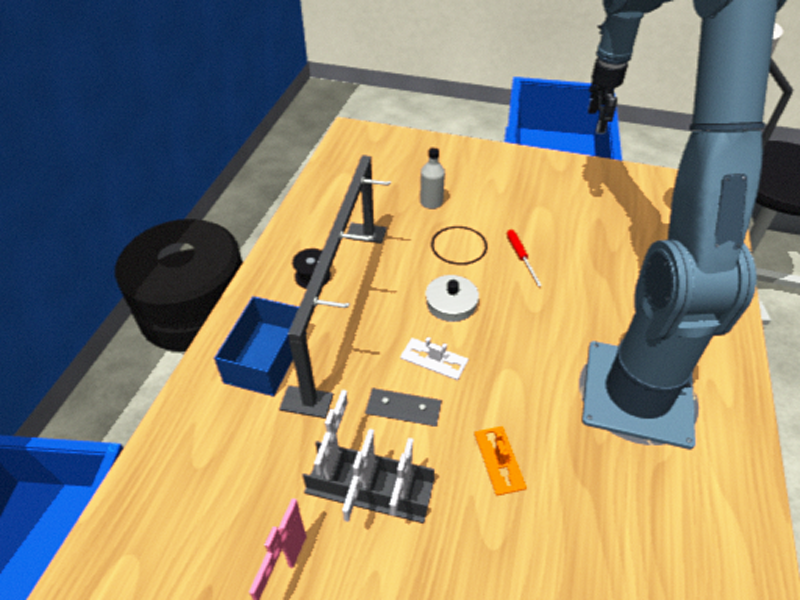

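```bash
cat >> h.py <<'E'
from scipy.spatial.transform import Rotation as R
def cam(s):
    f=192/np.tan(np.radians(s['fov_y'])/2)
    if 'mount' in s:
        T=np.eye(4);T[:3,:3]=R.from_quat(s['o']['tool_rot']).as_matrix();T[:3,3]=s['o']['position']
        C=T@np.array(s['mount'])
    else: C=np.linalg.inv(np.array(s['world_to_cam']))
    return f,C,s['cx'],s['cy']
def ray(s,u,v,z,sc=1.):
    "pixel (u,v) in a picture enlarged by sc -> world point at height z"
    f,C,cx,cy=cam(s); u=(u+.5)/sc-.5; v=(v+.5)/sc-.5
    d=C[:3,:3]@np.array([(u-cx)/f,-(v-cy)/f,-1]); c=C[:3,3]
    return np.round(c+d*(z-c[2])/d[2],1)
def proj(s,p):
    f,C,cx,cy=cam(s); q=np.linalg.inv(C)@np.r_[p,1]
    return np.round([cx+f*q[0]/-q[2],cy-f*q[1]/-q[2]],1)
E
python3 - <<'E'
from h import *
s=snap('top');d=snap('side');k=1.5625
P=dict(knob=(466,353,72),ring=(562,341,0),post=(382,357,47),gA=(374,324,5),gB=(400,328,5),gC=(364,389,5),gD=(391,392,5),scr_px=(314,325,16),scr_mx=(317,363,16),p3base=(319,232,235),p3tip=(321,265,239),p2base=(423,218,235),p2tip=(427,253,239),p1base=(527,208,235),p1tip=(531,242,239),
 pl1L=(180,297,150),pl1R=(260,293,150),pl2L=(146,335,150),pl2R=(225,331,150),pl3L=(162,371,150),pl3R=(225,368,150),rkA=(205,285,58),rkB=(250,285,58),rkC=(206,394,8),rkD=(251,394,8))
for n,p in P.items():
    w=ray(s,*p,sc=k); print(n,w,'side800:',np.round(proj(d,w)*k))
print('side knob',ray(d,452,285,72,k),'ring',ray(d,459,245,0,k),'scr',ray(d,387,400,16,k),ray(d,423,407,16,k))
E
```

```text
knob [ 435.6 -139.5   72. ] side800: [452. 282.]
ring [ 461.1 -347.4    0. ] side800: [458. 244.]
post [434.6  29.1  47. ] side800: [435. 345.]
gA [508.1  45.8   5. ] side800: [400. 355.]
gB [498.   -8.6   5. ] side800: [411. 338.]
gC [372.8  69.6   5. ] side800: [458. 377.]
gD [365.1  13.7   5. ] side800: [467. 358.]
scr_px [508.3 170.8  16. ] side800: [384. 399.]
scr_mx [428.7 165.3  16. ] side800: [422. 405.]
p3base [649.8 131.7 235. ] side800: [315. 301.]
p3tip [587.5 128.2 239. ] side800: [347. 304.]
p2base [670.2 -58.4 235. ] side800: [339. 234.]
p2tip [603.7 -63.3 239. ] side800: [370. 236.]
p1base [ 683.  -248.7  235. ] side800: [361. 179.]
p1tip [ 618.2 -251.6  239. ] side800: [388. 181.]
pl1L [552.4 410.3 150. ] side800: [315. 466.]
pl1R [555.5 256.5 150. ] side800: [344. 391.]
pl2L [480.9 473.6 150. ] side800: [344. 513.]
pl2R [484.1 323.  150. ] side800: [370. 431.]
pl3L [411.6 441.4 150. ] side800: [391. 505.]
pl3R [413.8 322.2 150. ] side800: [410. 440.]
rkA [592.2 388.6  58. ] side800: [304. 474.]
rkB [589.3 296.1  58. ] side800: [324. 431.]
rkC [371.8 397.2   8. ] side800: [420. 522.]
rkD [369.1 303.7   8. ] side800: [434. 475.]
side knob [ 434.3 -131.2   72. ] ring [ 458.  -344.5    0. ] scr [501.4 171.3  16. ] [425.9 167.6  16. ]
```

Call:
apply_moves(
  increments=[0,0,0.95,0,0,0,1,0,0,0.95,0,0,0,1,0,0,0.94,0,0,0,1,0,0,0,0.36,-0.69,0,1,0,0,0,0.36,-0.69,0,1,0,0,0,0.36,-0.69,0,1,0,0,0,0.36,-0.69,0,1,0,0,0,0.36,-0.69,0,1,0,0,0,0.36,-0.69,0,1,0,0,0,0.36,-0.69,0,1,0,0,0,0.36,-0.69,0,1,0,0,0,0.36,-0.69,0,1,0,0,0,0.36,-0.69,0,1,0,0,0,0.36,-0.69,0,1,0,0,0,0.36,-0.69,0,1,0,0,0,0.36,-0.69,0,1,0,0,0,0.36,-0.69,0,1,0,0,0,0,0,0,1,0,0,0,0,0,0,1],
  squeeze=40,
)

```text
t: 1.83
position: [434.9, -139.0, 404.8]
tool_rot: [1.0, 0.002, 0.0, -0.0]
wrist_force: [-0.5, -1.4, -0.1]
width: 85.8
gripper_force: 0.0
```

```bash
python3 - <<'E'
from h import *
s=snap('wrist','w1.png'); o=s['o']; print(o['position'],R.from_quat(o['tool_rot']).as_matrix().round(3).tolist())
print(proj(s,[435,-137,72]))
E
```

```text
[ 434.91645044 -138.95550426  404.76758683] [[1.0, 0.005, 0.0], [0.005, -1.0, 0.0], [0.0, -0.0, -1.0]]
[249.7 171.1]
```

View pics/w1.png

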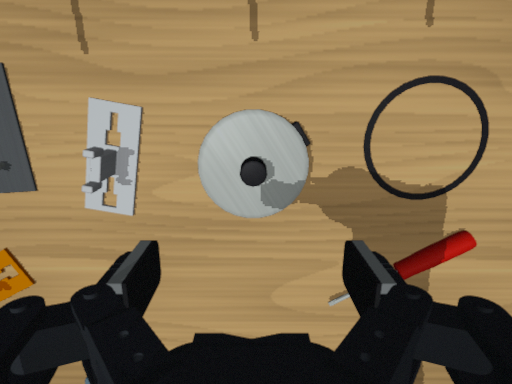

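```bash
python3 - <<'E'
from h import *
s=snap('wrist'); 
im=np.asarray(s['pixels']).astype(int); m=(im.max(2)<45).astype(np.uint8)
n,l,st,c=cv2.connectedComponentsWithStats(m)
for i in range(1,n):
    if st[i,4]>150: print(st[i],c[i].round(1))
print('knob',ray(s,253.3,170.5,72)); print('ring',ray(s,426,137,0))
b=cv2.findNonZero((m*0+1)*0+((l==l[:, :][137-61,432])&(m>0)).astype(np.uint8))
E
```

```text
[ 363   75  124  123 1963] [425.1 133.6]
[239 156  25  29 399] [252.4 171.6]
[    0   241   512   143 37674] [256.4 337.6]
knob [ 434.7 -142.5   72. ]
ring [ 459.7 -349.8    0. ]
```

Call:
apply_moves(
  increments=[0,0,0,0,0.02,0.74,1,0,0,0,0,0,0.74,1,0,0,0,0,0,0.74,1,0,0,0,0,0,0.74,1,0,0,0,0,0,0.5,1,0,0,0,0,0,0.26,1,0,0,0,0,0,0,1,0,0,0,0,0,0,0,0,0,0,0,0,0,-0.5,0,0,0,0,0,0,-1,0,0,0,0,0,0,-1,0,0,0,0,0,0,-1,0,0,0,0,0,0,-1,0,0,0,0,0,0,-1,0,0,0,0,0,0,-1,0,0,0,0,0,0,-1,0,0,0,0,0,0,-1],
  squeeze=40,
)

```text
t: 3.35
position: [434.6, -141.9, 219.8]
tool_rot: [1.0, -0.0, 0.001, 0.0]
wrist_force: [-0.8, 0.9, 9.1]
width: 26.8
gripper_force: 38.7
```

Call:
apply_moves(
  increments=[0,0,0,0.01,0.08,0,-1,0,0,0,0.02,0.16,0,-1,0,0,0,0.03,0.24,0,-1,0,0,0,0.03,0.24,0,-1,0,0,0,0.03,0.24,0,-1,0,0,0,0.03,0.24,0,-1,0,0,0,0.03,0.24,0,-1,0,0,0,0.03,0.24,0,-1,0,0,0,0.03,0.24,0,-1,0,0,0,0.03,0.24,0,-1,0,0,0,0.03,0.24,0,-1,0,0,0,0.03,0.24,0,-1,0,0,0,0.03,0.24,0,-1,0,0,0,0.03,0.24,0,-1,0,0,0,0.03,0.24,0,-1,0,0,0,0.03,0.24,0,-1,0,0,0,0.03,0.24,0,-1,0,0,0,0.02,0.16,0,-1,0,0,0,0,0.13,0,-1,0,0,0,0,0,0,-1],
)

```text
t: 5.02
position: [460.2, -347.6, 219.9]
tool_rot: [1.0, 0.0, 0.001, -0.001]
wrist_force: [0.5, 4.4, 6.8]
width: 27.2
gripper_force: 40.1
```

Call:
apply_moves(
  increments=[0,0,0,0,0,0,-1,0,0,0,0,0,0,-0.2,0,0,0,0,0,0,0.2,0,0,0,0,0,0,0.5,0,0,0,0,0,0,0.5,0,0,0,0,0,0,0.5,0,0,0,0,0,0,0.5,0,0,0,0,0,-0.3,0.5,0,0,0,0,0,-0.7,0.5,0,0,0,0,0,-0.75,0.5,0,0,0,0,0,-0.75,0.5,0,0,0,0,0,-0.7,0.5,0,0,0,0,0,-0.5,0.5,0,0,0,0,0,0,0.5,0,0,0,0,0,0,0.5],
)

```text
t: 6.27
position: [459.3, -348.8, 405.2]
tool_rot: [1.0, -0.0, 0.001, 0.001]
wrist_force: [-0.5, 0.2, -0.2]
width: 63.9
gripper_force: 0.0
```

```bash
python3 - <<'E'
from h import *
s=snap('wrist','w2.png'); o=s['o']; print(o['position'])
t=snap('top')
a=cv2.resize(cv2.imread('pics/w2.png'),(400,300)); b=cv2.cvtColor(np.asarray(t['pixels']),cv2.COLOR_RGB2BGR)[180:260,310:410]
cv2.imwrite('pics/c2.png',np.hstack([a,cv2.resize(b,(375,300),interpolation=cv2.INTER_CUBIC)]))
E
```

```text
[ 459.29939063 -348.80143065  405.24944581]
```

View pics/c2.png

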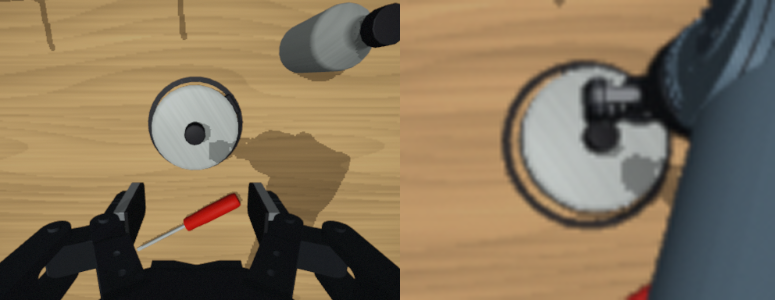

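```bash
cat >> h.py <<'E'
def circ(s,x,y,z,r,n=72,lo=20,dark=False):
    "refine circle centre at height z, radius r: edge search along radii, least squares"
    from scipy.optimize import least_squares
    g=cv2.GaussianBlur(cv2.cvtColor(np.asarray(s['pixels']),cv2.COLOR_RGB2GRAY),(3,3),0).astype(np.float32)
    pts=[]
    for a in np.linspace(0,2*np.pi,n,endpoint=False):
        rr=np.arange(r-9,r+9,.5)
        q=np.array([proj(s,[x+k*np.cos(a),y+k*np.sin(a),z]) for k in rr],np.float32)
        v=cv2.remap(g,q[:,:1].copy(),q[:,1:].copy(),cv2.INTER_LINEAR).ravel()
        d=np.gradient(v); d=d if dark else -d
        i=d.argmax()
        if d[i]>2: pts.append([x+rr[i]*np.cos(a),y+rr[i]*np.sin(a)])
    p=np.array(pts); f=least_squares(lambda c:np.hypot(*(p-c[:2]).T)-c[2],[x,y,r],loss='soft_l1')
    return f.x.round(1),len(p),round(float(np.sqrt(np.mean(np.minimum(f.fun**2,25)))),2)
E
python3 - <<'E'
from h import *
s=snap('wrist')
print('ring outer',circ(s,460,-348,0,74,dark=True)); print('lid',circ(s,460,-348,40,62)); print('lid',circ(s,460,-352,40,62))
E
```

```text
ring outer (array([ 456.6, -347.5,   74.1]), 62, 0.78)
lid (array([ 461.4, -347. ,   61.3]), 72, 0.99)
lid (array([ 461.5, -347. ,   61.3]), 71, 0.95)
```

Call:
apply_moves(
  increments=[0,0,0,-0.05,-0.76,0,0.5,0,0,0,-0.05,-0.76,0,0.5,0,0,0,-0.05,-0.76,0,0.5,0,0,0,-0.05,-0.76,0,0.5,0,0,0,-0.05,-0.76,0,0.5,0,0,0,-0.05,-0.76,0,0.5,0,0,0,-0.05,-0.76,0,0.5,0,0,0,-0.05,-0.76,0,0.5,0,0,0,-0.05,-0.76,0,0.5,0,0,0,-0.05,-0.76,0,0.5,0,0,0,0,0,0,0.5,0,0,0,0,0,0,0.5],
)

```text
t: 7.42
position: [433.5, 33.3, 402.7]
tool_rot: [1.0, 0.002, -0.001, -0.0]
wrist_force: [0.3, -0.9, -0.5]
width: 63.9
gripper_force: 0.0
```

```bash
python3 - <<'E'
from h import *
t=snap('top','t3.png'); d=snap('side','s3.png')
for s in(t,d):
  print('ring outer',circ(s,459,-348,0,74,dark=True)); print('ring inner',circ(s,459,-348,0,66,dark=False));print('lid',circ(s,460,-348,40,62))
s=snap('wrist','w3.png');print(s['o']['position'])
b=cv2.imread('pics/t3.png')[180:260,310:410]
cv2.imwrite('pics/c3.png',np.hstack([cv2.imread('pics/w3.png'),cv2.copyMakeBorder(cv2.resize(b,(288,230),interpolation=cv2.INTER_CUBIC),0,154,0,0,0)]))
E
```

```text
ring outer (array([ 461.7, -347.5,   74.9]), 72, 1.08)
ring inner (array([ 462.5, -347.4,   66.3]), 72, 1.99)
lid (array([ 461.6, -345.2,   60.3]), 72, 2.08)
ring outer (array([ 460.6, -344.4,   75.7]), 40, 2.56)
ring inner (array([ 460.5, -348.2,   67.1]), 33, 2.23)
lid (array([ 466.3, -344.4,   68.7]), 27, 2.37)
[433.90988383  30.5912363  402.7993824 ]
```

View pics/c3.png

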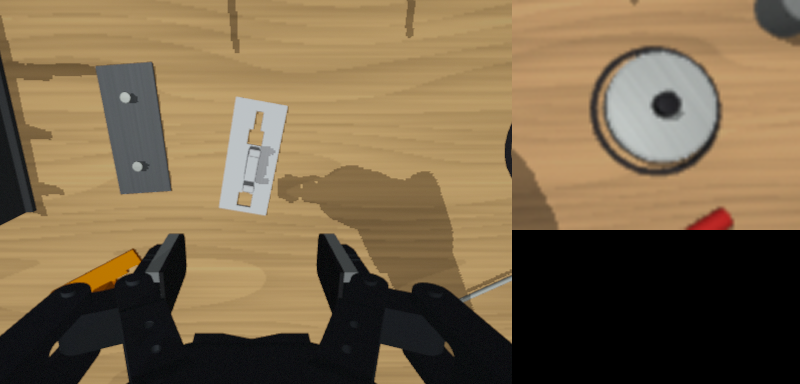

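```bash
python3 - <<'E'
from h import *
s=snap('wrist');s['o']['position'][:]=s['o']['position']
print(s['o']['position'])
a=[ray(s,*p,5) for p in((236,96.5),(288,107),(267,215),(219,208))]; print(a, 'ctr',np.mean(a,0))
m=(a[0]+a[1]-a[2]-a[3]); print('yaw',np.arctan2(m[1],m[0]))
print('openings',ray(s,257,135,5),ray(s,244.5,199,5))
im=np.asarray(s['pixels'])
for u,v in((125,97),(137,166)):
    c=im[v-14:v+15,u-14:u+15].astype(int).min(2); th=c>130
    n,l,st,ce=cv2.connectedComponentsWithStats(th.astype(np.uint8)); i=1+st[1:,4].argmax()
    print(st[i],ce[i]+[u-14,v-14], ray(s,*(ce[i]+[u-14,v-14]),15.8))
b=[ray(s,*p,4) for p in((97,66),(153,62),(171,190),(120,194))];print(b,np.mean(b,0)); m=(b[0]+b[1]-b[2]-b[3]); print('yaw',np.arctan2(m[1],m[0]))
E
```

```text
[434.02464328  30.10639373 402.96505827]
[array([505. ,  47.3,   5. ]), array([493.4, -12.1,   5. ]), array([361.2,  10.2,   5. ]), array([370.7,  70.7,   5. ])] ctr [432.575  29.025   5.   ]
yaw -0.16983034808016736
openings [461.6  23.3   5. ] [382.6  38.6   5. ]
[ 8  9 11 11 93] [124.04301075  97.3655914 ] [504.2 170.1  15.8]
[ 9 10 10 10 75] [136.4  166.24] [426.8 164.7  15.8]
[array([537.5, 200.7,   4. ]), array([541.6, 138.4,   4. ]), array([394.1, 129.5,   4. ]), array([389. , 193.3,   4. ])] [465.55  165.475   4.   ]
yaw 0.0550120056489735
```

Call:
apply_moves(
  increments=[0,0,0.85,-0.02,0.02,0.3,0.5,0,0,0.85,0,0,0.6,0.5,0,0,0,0,0,0.75,0.5,0,0,0,0,0,0.75,0.5,0,0,0,0,0,0.75,0.5,0,0,0,0,0,0.6,0.5,0,0,0,0,0,0.4,0.5,0,0,0,0,0,0.17,0.5,0,0,0,0,0,0,0.5,0,0,0,0,0,0,0,0,0,0,0,0,0,-0.3,0,0,0,0,0,0,-0.6,0,0,0,0,0,0,-1,0,0,0,0,0,0,-1,0,0,0,0,0,0,-1,0,0,0,0,0,0,-1,0,0,0,0,0,0,-1,0,0,0,0,0,0,-1],
  squeeze=70,
)

```text
t: 9.12
position: [433.7, 30.4, 188.8]
tool_rot: [0.996, -0.085, 0.001, -0.0]
wrist_force: [-1.2, -0.7, 9.2]
width: 11.4
gripper_force: 68.6
```

```bash
python3 - <<'E'
from h import *
o=observe();print(o['position'],R.from_quat(o['tool_rot']).as_matrix().round(3).tolist(),o['width'],o['gripper_force'],o['wrist_force'])
E
```

```text
[433.6845698   30.39734367 188.84352234] [[0.985, -0.17, 0.002], [-0.17, -0.985, -0.0], [0.002, -0.0, -1.0]] 11.355775942039076 68.57049822807312 [-1.16405929 -0.67260341  9.21059908]
```

Call:
apply_moves(
  increments=[0,0,0,0,0,-0.3,-1,0,0,0,0,0,-0.7,-1,0,0,-0.78,0,0,0,-1,0,0,-0.78,0,0,0,-1,0,0,-0.79,0,0,0,-1,0,0,0,0.26,-0.67,0,-1,0,0,0,0.26,-0.67,0,-1,0,0,0,0.26,-0.67,0,-1,0,0,0,0.26,-0.68,0,-1,0,0,0,0,0,0,-1,0,0,0,0,0,0,-1,0,0,0,0,0,0,-1],
)

```text
t: 10.12
position: [475.9, 167.5, 237.6]
tool_rot: [0.999, 0.033, -0.0, 0.001]
wrist_force: [0.0, -0.9, -2.6]
width: 11.1
gripper_force: 69.2
```

```bash
python3 - <<'E'
from h import *
s=snap('wrist','w4.png');o=s['o']
print(o['position'],R.from_quat(o['tool_rot']).as_matrix().round(3).tolist(),o['width'],o['wrist_force'])
for p in([426.8,164.7,15.8],[504.2,170.1,15.8]): print(proj(s,p))
E
```

```text
[475.85328845 167.48991433 237.59335832] [[0.998, 0.065, -0.001], [0.065, -0.998, -0.001], [-0.001, 0.001, -1.0]] 11.132619604198442 [ 0.02618337 -0.8596135  -2.62632965]
[250.9 275.5]
[250.4 166.7]
```

View pics/w4.png

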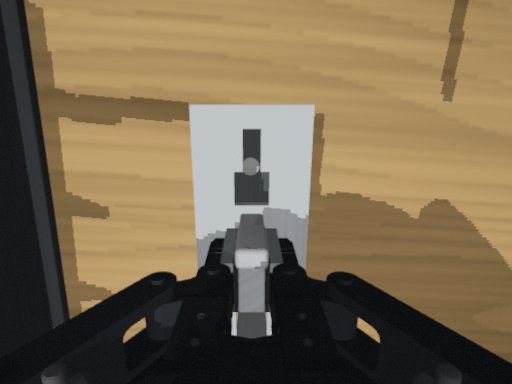

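```bash
python3 - <<'E'
from h import *
s=snap('wrist');o=s['o'];z=o['position'][2]-188.84
print(o['position'],'opening edges',ray(s,252,172,z+5),ray(s,252,204.5,z+5),ray(s,234.5,188,z+5),ray(s,269.5,188,z+5),'edge',ray(s,252,104.5,z+5),'slot end',ray(s,252,129,z+5))
c=o['position'];x=np.array([np.cos(.065),np.sin(.065)])
e=ray(s,252,104.5,z+5)[:2]; print('ctr from +x edge',(e-c[:2])@x-68,'from slotend',(ray(s,252,129,z+5)[:2]-c[:2])@x-28-27.5-4.5)
im=np.asarray(s['pixels'])[155:178,240:264].astype(int).sum(2);print(ray(s,251,166.3,15.8))
E
```

```text
[475.8326849  166.78687352 237.49994293] opening edges [509.8 168.8  53.7] [492.4 167.7  53.7] [500.8 177.2  53.7] [501.9 159.3  53.7] edge [542.6 171.   53.7] slot end [531.1 170.2  53.7]
ctr from +x edge -1.1000207809558447 from slotend -4.627698974243636
[504.4 168.9  15.8]
```

Call:
apply_moves(
  increments=[0,0,0,0.05,-0.02,0.2,-1,0,0,0,0,0,0.3,-1,0,0,0,0,0,0.1,-1,0,0,0,0,0,0.06,-1,0,0,0,0,0,0.06,-1,0,0,0,0,0,0,-1,0,0,0,0,0,0,-1],
)

```text
t: 10.8
position: [478.8, 169.2, 201.8]
tool_rot: [0.999, 0.032, 0.0, -0.0]
wrist_force: [-0.2, 1.1, -2.7]
width: 10.8
gripper_force: 69.2
```

Call:
apply_moves(
  increments=[0,0,0,0,0,0.08,-1,0,0,0,0,0,0.05,-1,0,0,0,0,0,0.04,-1,0,0,0,0,0,0,-1,0,0,0,0,0,0,-1],
)

```text
t: 11.22
position: [478.7, 169.2, 193.1]
tool_rot: [0.999, 0.032, -0.0, 0.0]
wrist_force: [-0.1, 0.5, -2.3]
width: 10.9
gripper_force: 69.4
```

Call:
apply_moves(
  increments=[0,0,0,-0.05,0,0,-1,0,0,0,-0.07,0,0,-1,0,0,0,-0.07,0,0,-1,0,0,0,-0.07,0,0,-1,0,0,0,-0.07,0,0,-1,0,0,0,-0.07,0,0,-1,0,0,0,0,0,0,-1,0,0,0,0,0,0,-1],
)

```text
t: 11.88
position: [458.6, 168.0, 193.2]
tool_rot: [0.999, 0.033, -0.0, 0.0]
wrist_force: [0.9, -0.7, -3.4]
width: 11.2
gripper_force: 69.4
```

Sliding in freely; now to the end stop.

Call:
apply_moves(
  increments=[0,0,0,-0.05,0,0,-1,0,0,0,-0.04,0,0,-1,0,0,0,-0.04,0,0,-1,0,0,0,-0.04,0,0,-1,0,0,0,0,0,0,-1,0,0,0,0,0,0,-1],
)

```text
t: 12.38
position: [451.1, 167.4, 193.5]
tool_rot: [0.999, 0.032, 0.001, -0.0]
wrist_force: [3.9, -0.7, -4.2]
width: 10.9
gripper_force: 69.0
```

Call:
apply_moves(
  increments=[0,0,0,-0.03,0,0,-1,0,0,0,-0.03,0,0,-1,0,0,0,0,0,0,-1,0,0,0,0,0,0,-1,0,0,0,0,0,0,-1],
)

```text
t: 12.8
position: [450.0, 167.2, 193.9]
tool_rot: [0.999, 0.032, 0.003, -0.001]
wrist_force: [9.7, -0.6, -7.8]
width: 11.0
gripper_force: 68.6
```

Call:
apply_moves(
  increments=[0,0,0,-0.01,0,0.02,-1,0,0,0,0,0,0,-1,0,0,0,0,0,0,-1,0,0,0,0,0,0,-0.6,0,0,0,0,0,0,-0.2,0,0,0,0,0,0,0.2,0,0,0,0,0,0,0.2,0,0,0,0,0,0,0.2,0,0,0,0,0,0,0.2,0,0,0,0,0,-0.4,0.2,0,0,0,0,0,-0.75,0.2,0,0,0,0,0,-0.75,0.2,0,0,0,0,0,-0.75,0.2,0,0,0,0,0,-0.75,0.2,0,0,0,0,0,-0.75,0.2,0,0,0,0,0,-0.4,0.2,0,0,0,0,0,0,0.2,0,0,0,0,0,0,0.2],
)

```text
t: 14.3
position: [446.8, 167.1, 420.5]
tool_rot: [0.999, 0.032, 0.001, -0.0]
wrist_force: [0.0, -0.4, -0.7]
width: 51.4
gripper_force: 0.0
```

```bash
python3 - <<'E'
from h import *
s=snap('wrist','w5.png');o=s['o']
print(o['position'],R.from_quat(o['tool_rot']).as_matrix().round(3).tolist(),o['width'],o['wrist_force'])
t=snap('top','t5.png')
print('ring outer',circ(t,461,-348,0,74,dark=True),'lid',circ(t,461,-347,40,62))
d=snap('side','s5.png')
b=cv2.imread('pics/s5.png')[190:384,140:290]
cv2.imwrite('pics/c5.png',np.hstack([cv2.imread('pics/w5.png'),cv2.resize(b,(288,384),interpolation=cv2.INTER_CUBIC)]))
E
```

```text
[446.8225456  167.14409154 420.47395983] [[0.998, 0.065, 0.002], [0.065, -0.998, 0.0], [0.002, -0.0, -1.0]] 51.37021602652912 [ 0.03643897 -0.35959326 -0.72608562]
ring outer (array([ 461.9, -347.6,   74.7]), 72, 0.89) lid (array([ 461.8, -344.3,   60.5]), 72, 2.29)
```

View pics/c5.png

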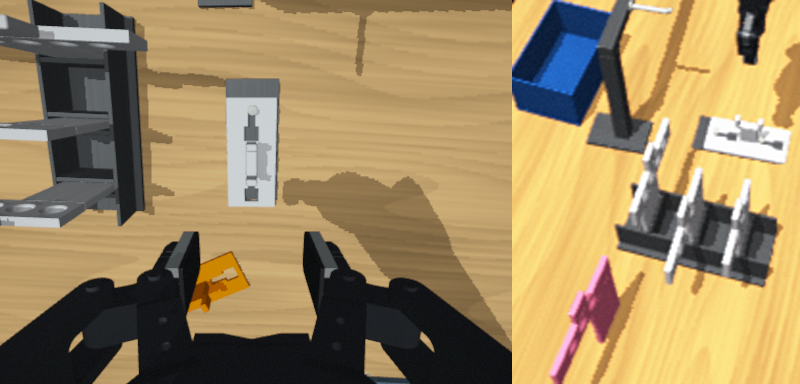

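Call:
apply_moves(
  increments=[0,0,-0.95,0,0,0,0.2,0,0,-0.95,0,0,0,0.2,0,0,-0.95,0,0,0,0.2,0,0,-0.95,0,0,0,0.2,0,0,-0.95,0,0,0,0.2,0,0,-0.95,0,0,0,0.2,0,0,-0.95,0,0,0,0.2,0,0,-0.95,0,0,0,0.2,0,0,-0.95,0,0,0,0.2,0,0,-0.95,0,0,0,0.2,0,0,-0.95,0,0,0,0.2,0,0,-0.95,0,0,0,0.2,0,0,-0.95,0,0,0,0.2,0,0,-0.95,0,0,0,0.2,0,0,-0.95,0,0,0,0.2,0,0,-0.95,0,0,0,0.2],
)

```text
t: 15.78
position: [446.4, 167.0, 418.2]
tool_rot: [0.7, 0.714, -0.001, -0.001]
wrist_force: [-0.1, 1.1, 0.2]
width: 51.6
gripper_force: 0.0
```

Call:
apply_moves(
  increments=[0,0,0,0.66,0.43,0,0.2,0,0,0,0.66,0.43,0,0.2,0,0,0,0.66,0.43,0,0.2,0,0,0,0.66,0.43,0,0.2,0,0,0,0.66,0.43,0,0.2,0,0,0,0,0,0,0.2,0,0,0,0,0,0,0.2,0,0,0,0,0,0,0.2],
)

```text
t: 16.45
position: [551.5, 333.4, 417.8]
tool_rot: [0.702, 0.712, -0.002, -0.0]
wrist_force: [0.5, -0.9, 0.2]
width: 51.2
gripper_force: 0.0
```

```bash
python3 - <<'E'
from h import *
s=snap('wrist','w6.png');o=s['o']
print(o['position'],R.from_quat(o['tool_rot']).as_matrix().round(3).tolist(),o['width'],o['wrist_force'])
E
```

```text
[551.5133029  333.38728629 417.75081208] [[-0.015, 1.0, -0.003], [1.0, 0.015, -0.002], [-0.002, -0.003, -1.0]] 51.18335165198439 [ 0.48392154 -0.87019244  0.15425123]
```

View pics/w6.png

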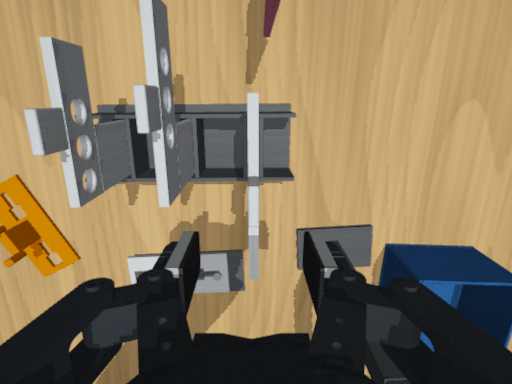

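```bash
python3 - <<'E'
from h import *
s=snap('wrist')
for n,u,v,z in[('A1',170,136,138),('A2',167,100,138),('A3',164,60,138),('C1',90,181,138),('C2',84,146,138),('C3',79,112,138),
 ('A tab top -y',144,132,188),('A tab top +y',140,87,188),('A end +y',146,1,158),('A end -y bottom of arm',163,203,118),('C tab -y',36,155,188),('C tab +y',30,109,188),('C end+y top',48,42,158),('C end-y',72,203,158),
 ('B end +y',253,94,158),('B end -y',253,278,158),('B tab +y',253,177,188),('B tab -y',253,236,188)]:
    print(n,ray(s,u,v,z))
for x in(485,487): 
  for y in(350,380,400): print(x,y,proj(s,[x,y,138]))
E
python3 - <<'E'
import cv2
a=cv2.imread('pics/w6.png')
cv2.imwrite('pics/c6.png',cv2.resize(a[0:290,15:300],(590,600),interpolation=cv2.INTER_CUBIC))
E
```

```text
A1 [484.3 374.1 138. ]
A2 [483.6 401.7 138. ]
A3 [483.1 430.4 138. ]
C1 [415.4 335.8 138. ]
C2 [414.4 365.  138. ]
C3 [414.2 391.6 138. ]
A tab top -y [481.  382.5 188. ]
A tab top +y [480.8 409.6 188. ]
A end +y [479. 464. 158.]
A end -y bottom of arm [469.  310.4 118. ]
C tab -y [409.5 366.6 188. ]
C tab +y [411.  395.6 188. ]
C end+y top [410.6 438.5 158. ]
C end-y [409.7 323.3 158. ]
B end +y [549.9 406.9 158. ]
B end -y [552.4 258.8 158. ]
B tab +y [550.7 354.  188. ]
B tab -y [551.4 311.4 188. ]
485 350 [172.6 165.6]
485 380 [170.5 128.5]
485 400 [168.9 102.3]
487 350 [175.1 165.6]
487 380 [173.  128.5]
487 400 [171.5 102.3]
```

View pics/c6.png

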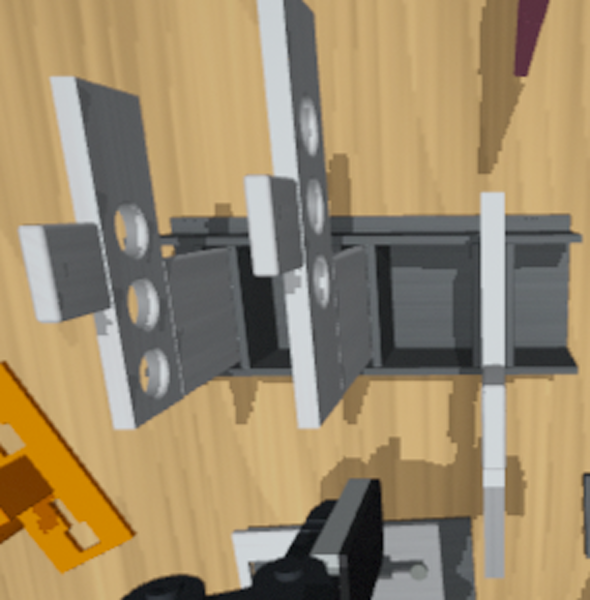

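Call:
apply_moves(
  increments=[0,0,0,0,0,0.6,0.2,0,0,0,0,0,0.6,0.2,0,0,0,0,0,0.4,0.2,0,0,0,0,0,0.12,0.2,0,0,0,0,0,0,0,0,0,0,0,0,0,-0.3,0,0,0,0,0,0,-0.6,0,0,0,0,0,0,-1,0,0,0,0,0,0,-1,0,0,0,0,0,0,-1,0,0,0,0,0,0,-1,0,0,0,0,0,0,-1,0,0,0,0,0,0,-1],
  squeeze=80,
)

```text
t: 17.63
position: [552.6, 334.0, 335.7]
tool_rot: [0.702, 0.712, 0.002, 0.001]
wrist_force: [-0.8, -0.3, 7.0]
width: 6.3
gripper_force: 79.4
```

Call:
apply_moves(
  increments=[0,0,0,0,0,-0.3,-1,0,0,0,0,0,-0.5,-1,0,0,0,0,0,-0.6,-1,0,0,0,0,0,-0.5,-1,0,0,-0.35,0,0,-0.1,-1,0,0,-0.34,0,0,0,-1,0,0,0,-0.4,-0.04,0,-1,0,0,0,-0.7,-0.06,0,-1,0,0,0,-0.7,-0.06,0,-1,0,0,0,-0.7,-0.06,0,-1,0,0,0,-0.7,-0.06,0,-1,0,0,0,-0.6,-0.05,0,-1,0,0,0,-0.4,-0.04,0,-1,0,0,0,-0.16,-0.01,0,-1,0,0,0,0,0,0,-1,0,0,0,0,0,0,-1,0,0,0,0,0,0,-1,0,0,0,0,0,0,-1],
)

```text
t: 19.13
position: [550.8, 116.9, 434.0]
tool_rot: [0.676, 0.737, 0.0, -0.0]
wrist_force: [-0.1, 0.8, -1.2]
width: 6.4
gripper_force: 78.4
```

```bash
python3 - <<'E'
from h import *
s=snap('wrist','w7.png');o=s['o']
print(o['position'],R.from_quat(o['tool_rot']).as_matrix().round(3).tolist(),o['width'],o['wrist_force'])
for p in([587.5,128.2,239],[650,132,235],[603.7,-63.3,239],[670,-58.4,235]): print(proj(s,p))
snap('top','t7.png');snap('side','s7.png')
a=cv2.imread('pics/w7.png')[:,:400];b=cv2.imread('pics/s7.png')[90:282,140:340]
cv2.imwrite('pics/c7.png',np.hstack([a,cv2.resize(b,(400,384),interpolation=cv2.INTER_CUBIC)]))
cv2.imwrite('pics/w7f.png',cv2.resize(cv2.imread('pics/w7.png'),(800,600),interpolation=cv2.INTER_CUBIC))
E
```

```text
[550.76647835 116.88555422 433.97657   ] [[-0.086, 0.996, 0.0], [0.996, 0.086, 0.001], [0.001, 0.0, -1.0]] 6.421054446577707 [-0.14273461  0.82395581 -1.22231062]
[319.8 216.4]
[426.4 216.6]
[303.  459.7]
[390.6 454.7]
```

View pics/w7f.png

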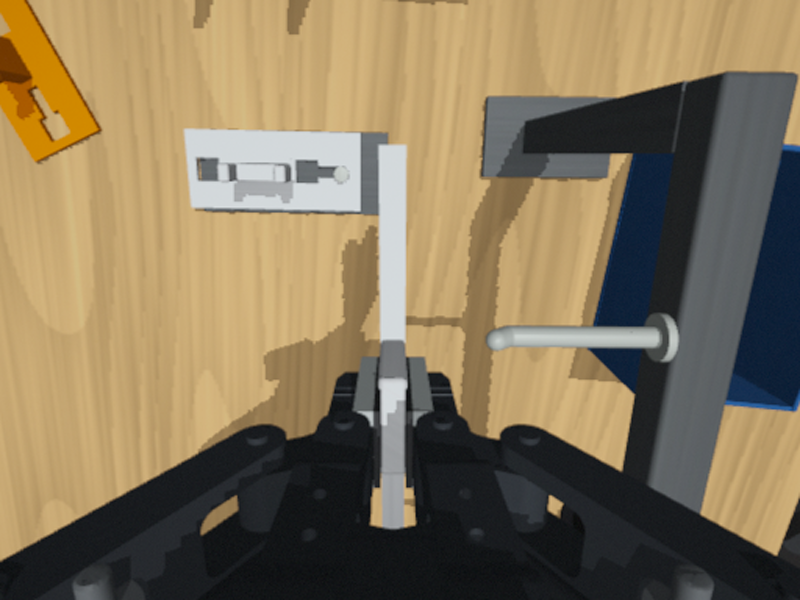

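```bash
python3 - <<'E'
from h import *
s=snap('wrist');o=s['o'];print(o['position'])
t=ray(s,492,340,239,1.5625);b=ray(s,648,337.5,235,1.5625);b2=ray(s,520,337.5,235,1.5625);fl=ray(s,680,338,235,1.5625)
print('tip',t,'base',b,'mid',b2,'flange',fl, np.arctan2(*(b-b2)[[1,0]]))
print('plate ends',ray(s,392,145,257,1.5625),ray(s,393,527,257,1.5625))
r=R.from_quat(o['tool_rot']).as_matrix()
for q in(t,b,b2): print('in tool',(r.T@(q-o['position'])).round(1))
E
```

```text
[550.94027257 115.95872288 433.6985481 ]
tip [584.8 126.4 239. ] base [643.  130.8 235. ] mid [595.9 126.7 235. ] flange [654.8 131.6 235. ] 0.0868299557164985
plate ends [543.1 190.  257. ] [554.8  57.8 257. ]
in tool [  7.4  34.6 194.7]
in tool [  6.9  93.  198.7]
in tool [  6.8  45.7 198.7]
```

Call:
apply_moves(
  increments=[0,0,0,-0.04,0.1,-0.01,-1,0,0,0,0,0.15,0,-1,0,0,0,0,0.15,0,-1,0,0,0,0,0.15,0,-1,0,0,0,0,0.15,0,-1,0,0,0,0,0.15,0,-1,0,0,0,0,0.1,0,-1,0,0,0,0,0,0,-1,0,0,0,0,0,0,-1],
)

```text
t: 20.08
position: [598.7, 116.9, 434.0]
tool_rot: [0.677, 0.736, -0.0, -0.0]
wrist_force: [-0.4, 0.6, -2.9]
width: 6.4
gripper_force: 78.4
```

Call:
apply_moves(
  increments=[0,0,0,0,0.15,0,-1,0,0,0,0,0.15,0,-1,0,0,0,0,0.1,0,-1,0,0,0,0,0,0,-1,0,0,0,0,0,0.05,-1,0,0,0,0,0,0.05,-1,0,0,0,0,0,0.03,-1,0,0,0,0,0,0,-1,0,0,0,0,0,0,-1],
)

```text
t: 20.83
position: [618.4, 118.4, 427.5]
tool_rot: [0.677, 0.736, -0.0, -0.0]
wrist_force: [0.0, 0.2, -2.1]
width: 6.6
gripper_force: 78.5
```

Call:
apply_moves(
  increments=[0,0,0,0,0,0.03,-1,0,0,0,0,0,0.02,-1,0,0,0,0,0,0,-1,0,0,0,0,0,0,-1],
)

```text
t: 21.17
position: [618.6, 118.6, 426.6]
tool_rot: [0.677, 0.736, 0.0, 0.0]
wrist_force: [-2.8, -0.8, 5.7]
width: 6.5
gripper_force: 79.9
```

```bash
python3 - <<'E'
from h import *
s=snap('side','s8.png');snap('wrist','w8.png')
a=cv2.resize(cv2.imread('pics/w8.png'),(400,300));b=cv2.resize(cv2.imread('pics/s8.png')[130:280,140:340],(400,300),interpolation=cv2.INTER_CUBIC)
cv2.imwrite('pics/c8.png',np.hstack([a,b]))
E
```

```text
(no output)
```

View pics/c8.png

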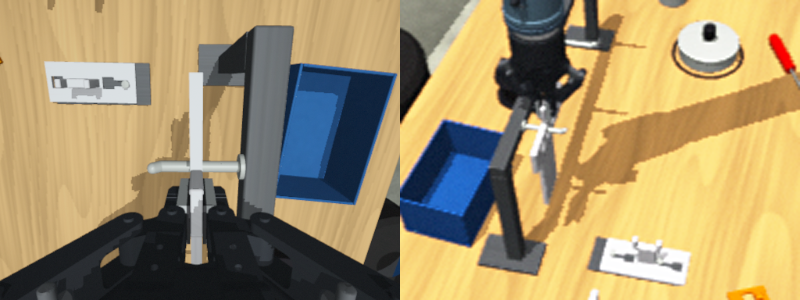

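Call:
apply_moves(
  increments=[0,0,0,0,0,0,-0.8,0,0,0,0,0,0,-0.5,0,0,0,0,0,0,-0.2,0,0,0,0,0,0,0,0,0,0,0,0,0,0,0,0,0,0,0,-0.3,0,0,0,0,0,0,-0.5,0,0,0,0,0,0,-0.5,0,0,0,0,0,0,0,0,0,0,0,0,0,0,0],
)

```text
t: 22.1
position: [618.8, 118.7, 491.6]
tool_rot: [0.677, 0.736, 0.001, 0.001]
wrist_force: [0.2, -0.1, 0.3]
width: 42.8
gripper_force: 0.0
```

Call:
apply_moves(
  increments=[0,0,0,0.72,-0.28,0,0,0,0,0,0.72,-0.28,0,0,0,0,0,0.72,-0.29,0,0,0,0,0,0.72,-0.29,0,0,0,0,0,0.72,-0.29,0,0,0,0,0,0.72,-0.29,0,0,0,0,0,0.72,-0.28,0,0,0,0,0,0.72,-0.28,0,0,0,0,0.35,0,0,0.6,0,0,0,0.35,0,0,0.3,0,0,0,0,0,0,0,0,0,0,0,0,0,0,0],
)

```text
t: 23.1
position: [481.1, 395.4, 443.8]
tool_rot: [0.702, 0.712, -0.002, 0.0]
wrist_force: [0.8, -0.4, -0.4]
width: 42.8
gripper_force: 0.0
```

```bash
python3 - <<'E'
from h import *
s=snap('wrist','w9.png');o=s['o'];print(o['position'],R.from_quat(o['tool_rot']).as_matrix().round(3).tolist())
snap('side','s9.png');t=snap('top','t9.png')
a=cv2.resize(cv2.imread('pics/w9.png'),(400,300));b=cv2.resize(cv2.imread('pics/s9.png')[70:280,140:420],(400,300),interpolation=cv2.INTER_CUBIC)
c=cv2.resize(cv2.imread('pics/t9.png')[110:270,150:420],(506,300),interpolation=cv2.INTER_CUBIC)
cv2.imwrite('pics/c9.png',np.vstack([np.hstack([a,b]),np.hstack([c,np.zeros((300,294,3),np.uint8)])]))
E
```

```text
[481.09381706 395.40483415 443.79300778] [[-0.014, 1.0, -0.002], [1.0, 0.014, -0.002], [-0.002, -0.002, -1.0]]
```

View pics/c9.png

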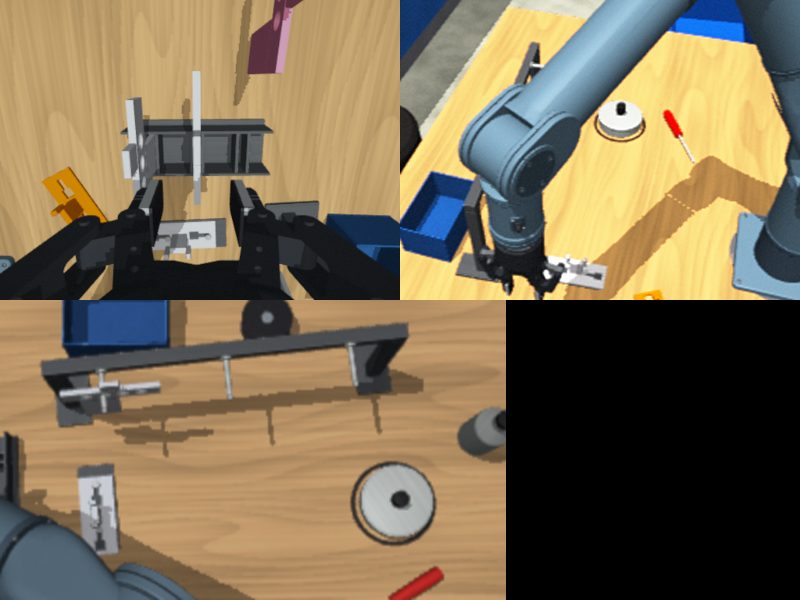

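Call:
apply_moves(
  increments=[0,0,0,0,0,0.6,0,0,0,0,0,0,0.7,0,0,0,0,0,0,0.5,0,0,0,0,0,0,0.3,0,0,0,0,0,0,0.1,0,0,0,0,0,0,0,0,0,0,0,0,0,0,-0.3,0,0,0,0,0,0,-0.6,0,0,0,0,0,0,-1,0,0,0,0,0,0,-1,0,0,0,0,0,0,-1,0,0,0,0,0,0,-1,0,0,0,0,0,0,-1,0,0,0,0,0,0,-1],
)

```text
t: 24.42
position: [481.3, 396.7, 337.0]
tool_rot: [0.702, 0.712, 0.002, 0.0]
wrist_force: [-0.2, 1.0, 5.6]
width: 6.4
gripper_force: 79.5
```

Call:
apply_moves(
  increments=[0,0,0,0,0,-0.3,-1,0,0,0,0,0,-0.5,-1,0,0,0,0,0,-0.6,-1,0,0,0,0,0,-0.5,-1,0,0,-0.35,0,0,-0.1,-1,0,0,-0.35,0,0,0,-1,0,0,0,-0.35,0.02,0,-1,0,0,0,-0.7,0.05,0,-1,0,0,0,-0.74,0.05,0,-1,0,0,0,-0.74,0.05,0,-1,0,0,0,-0.74,0.05,0,-1,0,0,0,-0.74,0.05,0,-1,0,0,0,-0.74,0.05,0,-1,0,0,0,-0.74,0.05,0,-1,0,0,0,-0.74,0.05,0,-1,0,0,0,-0.74,0.05,0,-1,0,0,0,-0.35,0.02,0,-1,0,0,0,0,0,0,-1,0,0,0,0,0,0,-1],
)

```text
t: 26.0
position: [535.7, 32.1, 435.1]
tool_rot: [0.678, 0.735, -0.0, -0.0]
wrist_force: [0.4, 1.1, -2.1]
width: 6.5
gripper_force: 78.3
```

```bash
cat >> h.py <<'E'
def goal(x,y,z):
    o=observe();r=R.from_quat(o['tool_rot']).as_matrix()
    print(o['position'].round(1),'yaw',np.arctan2(r[0,1],r[1,1]).round(3)-np.pi/2,'units',(r.T@(np.array([x,y,z])-o['position'])/50).round(3))
E
python3 - <<'E'
from h import *
goal(581.6,-232.7,437)
E
```

```text
[535.7  32.1 435.1] yaw -0.07979632679489645 units [-5.352  0.49  -0.037]
```

Call:
apply_moves(
  increments=[0,0,-0.05,-0.45,0.04,-0.04,-1,0,0,0,-0.75,0.07,0,-1,0,0,0,-0.75,0.07,0,-1,0,0,0,-0.75,0.07,0,-1,0,0,0,-0.75,0.07,0,-1,0,0,0,-0.75,0.07,0,-1,0,0,0,-0.6,0.05,0,-1,0,0,0,-0.35,0.03,0,-1,0,0,0,-0.2,0.01,0,-1,0,0,0,0,0,0,-1,0,0,0,0,0,0,-1,0,0,0,0,0,0,-1,0,0,0,0,0,0,-1],
)

```text
t: 27.08
position: [583.4, -228.6, 437.5]
tool_rot: [0.674, 0.739, 0.0, -0.0]
wrist_force: [0.1, 0.7, -1.8]
width: 6.1
gripper_force: 78.3
```

```bash
python3 - <<'E'
from h import *
s=snap('wrist','w10.png');goal(581.6,-232.7,437)
d=np.array([-.0859,.9963,0])
for p in(np.array([584.8,126.4,239])-380*d,np.array([643,130.8,235])-380*d): print(p.round(1),proj(s,p))
g=cv2.cvtColor(np.asarray(s['pixels']),cv2.COLOR_RGB2GRAY)
cv2.imwrite('pics/w10c.png',cv2.resize(np.asarray(s['pixels'])[100:340,200:440,::-1],(600,600),interpolation=cv2.INTER_CUBIC))
E
```

```text
[ 583.3 -229.   437.5] yaw -0.09079632679489658 units [-0.07  -0.041  0.01 ]
[ 617.4 -252.2  239. ] [305.4 267.7]
[ 675.6 -247.8  235. ] [398.3 265.7]
```

```bash
python3 - <<'E'
from h import *
s=snap('wrist')
g=cv2.cvtColor(np.asarray(s['pixels']),cv2.COLOR_RGB2GRAY)
for u in range(320,404,10): print(u,g[250:284,u].tolist())
E
```

```text
320 [118, 123, 122, 123, 123, 115, 109, 130, 152, 130, 122, 129, 135, 142, 145, 142, 139, 135, 137, 167, 175, 174, 173, 173, 174, 158, 130, 81, 57, 37, 25, 25, 20, 23]
330 [34, 33, 33, 32, 32, 38, 92, 126, 150, 165, 176, 186, 202, 212, 205, 197, 192, 185, 171, 177, 179, 133, 61, 26, 26, 26, 26, 22, 23, 26, 26, 27, 26, 28]
340 [47, 49, 43, 36, 36, 35, 88, 123, 147, 164, 175, 186, 199, 211, 206, 197, 193, 186, 172, 104, 31, 33, 28, 29, 26, 27, 28, 24, 25, 26, 27, 53, 60, 60]
350 [48, 48, 48, 46, 48, 46, 84, 119, 144, 162, 173, 183, 195, 210, 205, 198, 193, 186, 175, 110, 41, 37, 36, 35, 37, 35, 29, 26, 28, 28, 28, 25, 28, 28]
360 [168, 180, 179, 180, 180, 179, 140, 120, 142, 159, 172, 182, 192, 206, 204, 198, 193, 187, 176, 118, 55, 46, 45, 48, 43, 41, 37, 35, 37, 37, 38, 32, 28, 25]
370 [176, 177, 178, 179, 179, 180, 139, 118, 138, 157, 134, 171, 190, 203, 203, 197, 194, 189, 179, 163, 170, 156, 135, 102, 63, 46, 47, 48, 46, 46, 46, 47, 45, 46]
380 [163, 163, 164, 164, 165, 166, 138, 118, 136, 155, 169, 179, 187, 199, 202, 197, 194, 189, 180, 165, 169, 172, 172, 171, 171, 171, 171, 171, 172, 173, 172, 173, 173, 174]
390 [169, 169, 169, 169, 169, 170, 140, 115, 131, 152, 167, 177, 186, 196, 200, 197, 194, 189, 182, 164, 156, 150, 148, 146, 126, 120, 101, 72, 61, 43, 29, 33, 31, 30]
400 [82, 72, 72, 72, 72, 72, 72, 72, 77, 91, 105, 113, 121, 130, 136, 139, 135, 131, 122, 97, 76, 72, 71, 71, 71, 71, 72, 70, 55, 38, 31, 32, 33, 33]
```

```bash
python3 - <<'E'
from h import *
s=snap('wrist');o=s['o'];r=R.from_quat(o['tool_rot']).as_matrix()
for u,v in((340,262.4),(390,262.6),(397,262.6)):
    p=ray(s,u,v,235);print(p,(r.T@(p-o['position'])).round(1))
g=np.asarray(s['pixels']); print(g[262,392:420].sum(1).tolist())
for c in range(244,262,3): print(c,cv2.cvtColor(g,cv2.COLOR_RGB2GRAY)[60:130:2,c].tolist())
E
```

```text
[ 639.1 -249.9  235. ] [-25.4  53.7 202.4]
[ 669.8 -247.2  235. ] [-25.5  84.5 202.5]
[ 674.2 -246.8  235. ] [-25.5  89.  202.5]
[578, 575, 577, 578, 577, 577, 573, 519, 387, 344, 236, 214, 210, 386, 540, 578, 578, 575, 513, 315, 282, 296, 299, 296, 297, 294, 295, 297]
244 [180, 180, 181, 181, 181, 181, 182, 182, 182, 178, 177, 178, 179, 180, 180, 210, 217, 217, 217, 217, 217, 217, 217, 217, 217, 217, 217, 217, 217, 218, 217, 217, 218, 218, 217]
247 [181, 181, 182, 181, 182, 181, 182, 183, 183, 184, 184, 168, 132, 132, 176, 210, 217, 217, 217, 217, 217, 217, 217, 217, 217, 217, 217, 217, 217, 217, 217, 217, 218, 217, 218]
250 [181, 182, 183, 181, 183, 181, 182, 182, 182, 183, 183, 131, 131, 132, 173, 210, 217, 217, 217, 217, 217, 217, 217, 217, 217, 217, 218, 217, 217, 217, 217, 218, 217, 217, 217]
253 [178, 179, 179, 178, 178, 179, 180, 181, 181, 181, 170, 142, 131, 131, 183, 210, 216, 217, 217, 217, 217, 217, 217, 217, 217, 217, 217, 217, 217, 218, 217, 217, 217, 217, 218]
256 [180, 182, 182, 177, 177, 176, 177, 177, 177, 177, 145, 128, 127, 128, 176, 209, 217, 217, 217, 217, 217, 217, 217, 217, 217, 218, 218, 217, 217, 217, 218, 218, 218, 217, 217]
259 [182, 182, 182, 182, 183, 182, 183, 183, 184, 184, 151, 132, 131, 132, 184, 206, 211, 212, 212, 211, 212, 209, 209, 209, 209, 208, 209, 209, 209, 209, 208, 207, 207, 207, 207]
```

```bash
python3 - <<'E'
from h import *
s=snap('wrist');o=s['o'];r=R.from_quat(o['tool_rot']).as_matrix()
p=ray(s,251,89.3,258);print(p,(r.T@(p-o['position'])).round(1))
E
```

```text
[ 575.1 -154.5  258. ] [ 75.9  -1.4 179.4]
```

Call:
apply_moves(
  increments=[0,0,0,-0.08,0,0.03,-1,0,0,0,0,0.1,0,-1,0,0,0,0,0.15,0,-1,0,0,0,0,0.15,0,-1,0,0,0,0,0.15,0,-1,0,0,0,0,0.15,0,-1,0,0,0,0,0.15,0,-1,0,0,0,0,0.05,0,-1,0,0,0,0,0,0,-1,0,0,0,0,0,0,-1],
)

```text
t: 28.12
position: [628.4, -231.0, 435.5]
tool_rot: [0.675, 0.738, -0.0, -0.0]
wrist_force: [-0.0, -0.2, -1.9]
width: 6.3
gripper_force: 78.3
```

Call:
apply_moves(
  increments=[0,0,0,0,0.15,0,-1,0,0,0,0,0.15,0,-1,0,0,0,0,0.09,0,-1,0,0,0,0,0,0,-1,0,0,0,0,0,0.06,-1,0,0,0,0,0,0.06,-1,0,0,0,0,0,0.04,-1,0,0,0,0,0,0.03,-1,0,0,0,0,0,0,-1,0,0,0,0,0,0,-1],
)

```text
t: 28.95
position: [647.5, -229.3, 427.9]
tool_rot: [0.675, 0.737, -0.0, 0.0]
wrist_force: [-3.1, 1.3, 7.2]
width: 6.4
gripper_force: 80.0
```

Call:
apply_moves(
  increments=[0,0,0,0,0,0,-0.8,0,0,0,0,0,0,-0.5,0,0,0,0,0,0,-0.2,0,0,0,0,0,0,0,0,0,0,0,0,0,0,0,0,0,0,0,-0.3,0,0,0,0,0,0,-0.5,0,0,0,0,0,0,-0.5,0,0,0,0.35,0,0,0,0,0,0,0.37,0,0,0,0],
)

```text
t: 29.78
position: [648.1, -229.3, 493.2]
tool_rot: [0.702, 0.712, 0.001, 0.001]
wrist_force: [-0.4, -0.1, -1.2]
width: 42.5
gripper_force: 0.0
```

Call:
apply_moves(
  increments=[0,0,0,0.72,-0.27,0,0,0,0,0,0.72,-0.27,0,0,0,0,0,0.72,-0.27,0,0,0,0,0,0.72,-0.27,0,0,0,0,0,0.72,-0.27,0,0,0,0,0,0.72,-0.27,0,0,0,0,0,0.72,-0.27,0,0,0,0,0,0.72,-0.27,0,0,0,0,0,0.72,-0.27,0,0,0,0,0,0.72,-0.27,0,0,0,0,0,0.72,-0.27,0,0,0,0,0,0.72,-0.27,0,0,0,0,0,0.72,-0.27,0,0,0,0,0,0.72,-0.27,0,0,0,0,0,0.72,-0.27,0,0,0,0,0,0.72,-0.27,0,0,0,0,0,0.72,-0.26,0,0,0,0,0,0,0,0,0,0,0,0,0,0,0,0],
)

```text
t: 31.37
position: [407.1, 381.1, 491.3]
tool_rot: [0.699, 0.715, 0.0, -0.001]
wrist_force: [0.4, -1.1, 0.5]
width: 42.7
gripper_force: 0.0
```

```bash
python3 - <<'E'
from h import *
s=snap('wrist','w11.png');goal(410.5,381,420)
o=s['o'];g=cv2.cvtColor(np.asarray(s['pixels']),cv2.COLOR_RGB2GRAY)
for v in(110,130,150): print(v,g[v,225:280].tolist())
for p in([410.5,442,158],[410.5,320,158],[410.5,396,188],[410.5,366,188]): print(proj(s,p))
t=snap('top','t11.png'); snap('side','s11.png')
print('ring outer',circ(t,461,-348,0,74,dark=True),'lid',circ(t,461,-347,40,62))
E
```

```text
[408.6 379.3 491. ] yaw -0.017796326794896622 units [0.034 0.039 1.42 ]
110 [157, 158, 164, 172, 172, 168, 167, 167, 169, 171, 172, 172, 172, 174, 176, 175, 175, 175, 177, 178, 177, 174, 173, 174, 174, 174, 174, 165, 156, 155, 156, 156, 156, 156, 162, 172, 175, 172, 172, 172, 173, 174, 173, 171, 170, 170, 169, 169, 168, 168, 167, 164, 161, 161, 166]
130 [157, 158, 164, 171, 171, 168, 167, 168, 169, 170, 171, 171, 171, 174, 175, 175, 175, 175, 177, 177, 176, 174, 173, 174, 175, 175, 188, 204, 208, 208, 208, 208, 208, 209, 203, 186, 172, 171, 172, 171, 171, 170, 168, 167, 166, 164, 163, 162, 160, 163, 170, 171, 169, 166, 167]
150 [43, 43, 43, 41, 43, 44, 43, 44, 43, 43, 43, 43, 43, 45, 42, 40, 32, 33, 32, 31, 31, 35, 32, 31, 33, 34, 131, 192, 208, 208, 209, 208, 208, 209, 190, 116, 42, 45, 44, 42, 42, 44, 44, 44, 44, 45, 43, 43, 45, 43, 43, 46, 43, 42, 44]
[258.  110.8]
[254.7 229.8]
[257.2 165.1]
[256.3 197. ]
ring outer (array([ 461.9, -347.6,   74.7]), 72, 0.84) lid (array([ 461.9, -344.4,   60.4]), 72, 2.29)
```

Call:
apply_moves(
  increments=[0,0,0,0.02,0.02,0.5,0,0,0,0,0,0,0.7,0,0,0,0,0,0,0.7,0,0,0,0,0,0,0.6,0,0,0,0,0,0,0.4,0,0,0,0,0,0,0.24,0,0,0,0,0,0,0,0,0,0,0,0,0,0,-0.3,0,0,0,0,0,0,-0.6,0,0,0,0,0,0,-1,0,0,0,0,0,0,-1,0,0,0,0,0,0,-1,0,0,0,0,0,0,-1,0,0,0,0,0,0,-1,0,0,0,0,0,0,-1],
)

```text
t: 32.77
position: [410.4, 380.6, 336.0]
tool_rot: [0.701, 0.713, 0.002, 0.0]
wrist_force: [-0.8, -0.6, 6.8]
width: 6.7
gripper_force: 79.4
```

Call:
apply_moves(
  increments=[0,0,0,0,0,-0.3,-1,0,0,0,0,0,-0.6,-1,0,0,0,0,0,-0.6,-1,0,0,-0.35,0,0,-0.4,-1,0,0,-0.35,0,0,-0.1,-1,0,0,0,-0.37,0.1,0,-1,0,0,0,-0.73,0.2,0,-1,0,0,0,-0.73,0.2,0,-1,0,0,0,-0.73,0.2,0,-1,0,0,0,-0.73,0.2,0,-1,0,0,0,-0.73,0.2,0,-1,0,0,0,-0.73,0.2,0,-1,0,0,0,-0.73,0.2,0,-1,0,0,0,-0.73,0.2,0,-1,0,0,0,-0.73,0.2,0,-1,0,0,0,-0.73,0.2,0,-1,0,0,0,-0.73,0.17,0,-1,0,0,0,-0.44,0.09,0,-1,0,0,0,0,0,0,-1,0,0,0,0,0,0,-1],
)

```text
t: 34.43
position: [565.4, -52.1, 433.9]
tool_rot: [0.677, 0.736, -0.0, -0.0]
wrist_force: [1.0, 0.9, -2.7]
width: 6.6
gripper_force: 78.6
```

```bash
python3 - <<'E'
from h import *
s=snap('wrist','w12.png');goal(565.8,-49.3,435)
o=s['o'];r=R.from_quat(o['tool_rot']).as_matrix()
print(proj(s,[601.1,-62.8,239]),proj(s,[659.1,-58,235]))
g=cv2.cvtColor(np.asarray(s['pixels']),cv2.COLOR_RGB2GRAY)
for u in (350,370,390): print(u,g[235:290,u].tolist())
print(g[80:130,251].tolist())
E
```

```text
[565.2 -50.2 434.1] yaw -0.08579632679489646 units [ 0.018  0.014 -0.018]
[312.9 250.9] [409.3 247.9]
350 [168, 168, 168, 168, 152, 118, 123, 144, 159, 170, 177, 192, 199, 194, 188, 183, 176, 163, 153, 161, 165, 166, 167, 170, 171, 172, 174, 174, 175, 176, 176, 175, 176, 175, 174, 173, 173, 172, 171, 171, 151, 90, 34, 24, 23, 27, 26, 25, 25, 24, 26, 23, 25, 24, 25]
370 [96, 98, 98, 109, 103, 100, 121, 143, 158, 168, 176, 187, 195, 192, 187, 183, 176, 165, 120, 113, 120, 120, 120, 120, 160, 171, 170, 171, 171, 171, 172, 172, 172, 173, 173, 172, 173, 174, 174, 173, 174, 173, 173, 173, 173, 173, 173, 173, 173, 173, 172, 153, 85, 25, 25]
390 [35, 36, 38, 37, 38, 84, 118, 141, 156, 167, 174, 184, 192, 190, 186, 182, 176, 166, 117, 56, 39, 37, 38, 38, 39, 38, 38, 30, 48, 83, 104, 107, 145, 155, 155, 154, 154, 155, 156, 157, 156, 156, 156, 157, 157, 156, 157, 158, 158, 159, 163, 167, 168, 168, 168]
[169, 169, 169, 169, 169, 168, 168, 168, 168, 168, 167, 167, 167, 167, 167, 167, 167, 167, 166, 166, 165, 166, 165, 165, 166, 166, 165, 164, 166, 164, 165, 165, 164, 165, 165, 148, 124, 114, 113, 112, 193, 208, 208, 209, 208, 208, 208, 209, 208, 208]
```

```bash
python3 - <<'E'
from h import *
s=snap('wrist');o=s['o'];r=R.from_quat(o['tool_rot']).as_matrix()
g=cv2.cvtColor(np.asarray(s['pixels']),cv2.COLOR_RGB2GRAY);print(g[246,300:325].tolist(),g[246,400:430].tolist())
for u,v,z in((370,246.5,235),(251,119.7,256)):
    p=ray(s,u,v,z);print(p,(r.T@(p-o['position'])).round(1))
for u in(306,409): print((r.T@(ray(s,u,246.5,237)-o['position'])).round(1))
E
```

```text
[117, 115, 114, 112, 110, 111, 113, 114, 108, 93, 89, 91, 95, 100, 106, 114, 119, 127, 132, 137, 141, 147, 154, 160, 160] [151, 151, 151, 149, 149, 149, 148, 150, 149, 149, 149, 134, 101, 93, 75, 67, 68, 67, 121, 167, 175, 175, 175, 157, 102, 77, 82, 89, 93, 92]
[635.5 -57.  235. ] [-12.9  69.6 199.1]
[558.4  11.9 256. ] [ 62.4  -1.3 178.2]
[-11.9  31.  197.1]
[-11.8  91.8 197.1]
```

Call:
apply_moves(
  increments=[0,0,0,0.05,0,-0.01,-1,0,0,0,0,0.1,0,-1,0,0,0,0,0.15,0,-1,0,0,0,0,0.15,0,-1,0,0,0,0,0.15,0,-1,0,0,0,0,0.15,0,-1,0,0,0,0,0.15,0,-1,0,0,0,0,0.1,0,-1,0,0,0,0,0,0,-1,0,0,0,0,0,0,-1],
)

```text
t: 35.37
position: [612.7, -43.7, 434.4]
tool_rot: [0.676, 0.737, -0.0, -0.0]
wrist_force: [-0.8, 0.1, -3.5]
width: 6.1
gripper_force: 78.6
```

Call:
apply_moves(
  increments=[0,0,0,0,0.15,0,-1,0,0,0,0,0.15,0,-1,0,0,0,0,0.09,0,-1,0,0,0,0,0,0,-1,0,0,0,0,0,0.06,-1,0,0,0,0,0,0.06,-1,0,0,0,0,0,0.04,-1,0,0,0,0,0,0.02,-1,0,0,0,0,0,0,-1,0,0,0,0,0,0,-1],
)

```text
t: 36.2
position: [631.8, -42.1, 426.9]
tool_rot: [0.676, 0.737, -0.0, 0.0]
wrist_force: [-3.7, -0.3, 5.9]
width: 6.6
gripper_force: 80.2
```

Call:
apply_moves(
  increments=[0,0,0,0,0,0,-0.8,0,0,0,0,0,0,-0.5,0,0,0,0,0,0,-0.2,0,0,0,0,0,0,0,0,0,0,0,0,0,0,0,0,0,0,0,-0.3,0,0,0,0,0,0,-0.5,0,0,0,0,0,0,-0.5,0,0,0,0,0,0,0,0],
)

```text
t: 36.95
position: [633.0, -41.4, 495.8]
tool_rot: [0.676, 0.737, 0.003, 0.003]
wrist_force: [0.2, 0.4, 0.8]
width: 43.0
gripper_force: 0.0
```

Call:
apply_moves(
  increments=[0,0,0,-0.65,-0.37,0,0,0,0,0,-0.65,-0.37,0,0,0,0,0,-0.65,-0.37,0,0,0,0,0,-0.65,-0.37,0,0,0,0,0,-0.65,-0.37,0,0,0,0,0,-0.65,-0.37,0,0,0,0,0,-0.65,-0.37,0,0,0,0,0,-0.65,-0.37,0,0,0,0,0,-0.65,-0.37,0,0,0,0,0,-0.65,-0.37,0,0,0,0,0,-0.65,-0.35,0,0,0,0,0,0,0,0,0,0,0,0,0,0,0,0],
)

```text
t: 38.03
position: [459.3, -418.5, 489.8]
tool_rot: [0.678, 0.735, -0.0, -0.0]
wrist_force: [0.4, 0.7, 0.4]
width: 42.9
gripper_force: 0.0
```

```bash
python3 - <<'E'
from h import *
s=snap('wrist','w13.png');print(s['o']['position'])
print('ring outer',circ(s,460,-348,0,74,dark=True),'inner',circ(s,460,-348,0,66),'lid',circ(s,461,-347,40,62))
snap('side','s13.png')
a=cv2.imread('pics/w13.png')[0:192,130:386];b=cv2.imread('pics/s13.png')[80:330,150:350]
cv2.imwrite('pics/c13.png',np.hstack([cv2.resize(a,(400,300),interpolation=cv2.INTER_CUBIC),cv2.resize(b,(400,500),interpolation=cv2.INTER_CUBIC)[:300]]) if 0 else np.hstack([cv2.copyMakeBorder(cv2.resize(a,(400,300),interpolation=cv2.INTER_CUBIC),0,200,0,0,0),cv2.resize(b,(400,500),interpolation=cv2.INTER_CUBIC)]))
E
```

```text
[ 459.25719464 -418.45297871  489.83949849]
ring outer (array([ 456.8, -347.5,   73.8]), 72, 0.4) inner (array([ 458.2, -347. ,   66.8]), 72, 0.45) lid (array([ 457.7, -347. ,   61. ]), 72, 0.39)
```

View pics/c13.png

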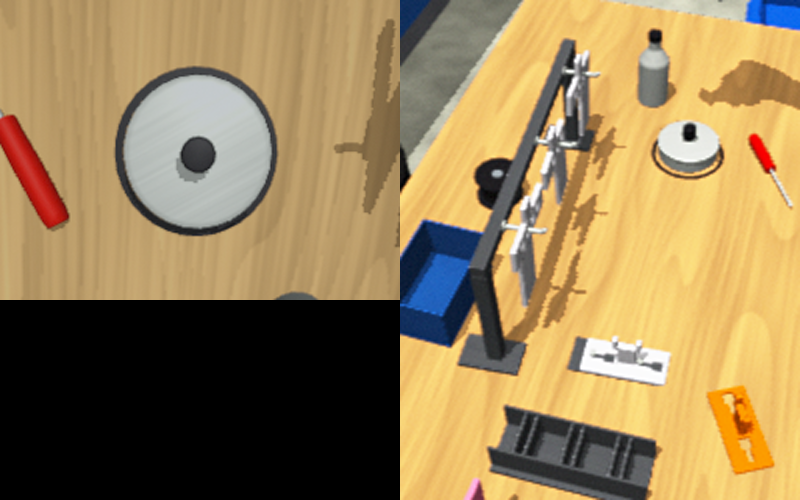

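Call:
apply_moves(
  increments=[0,0,0,0,0,0,0,0,0,0,0,0,0,0,0,0,0,0,0,0,0,0,0,0,0,0,0,0,0,0,0,0,0,0,0,0,0,0,0,0,0,0,0,0,0,0,0,0,0,0,0,0,0,0,0,0,0,0,0,0,0,0,0,0,0,0,0,0,0,0,0,0,0,0,0,0,0,0,0,0,0,0,0,0],
)

```text
t: 39.13
position: [461.0, -415.7, 490.7]
tool_rot: [0.676, 0.737, 0.0, -0.0]
wrist_force: [-0.6, -0.2, 0.0]
width: 42.4
gripper_force: 0.0
```

```bash
python3 - <<'E'
from h import *
s=snap('wrist')
r,l=circ(s,458,-347.5,0,74,dark=True)[0],circ(s,458,-347,40,62)[0];print(r,l)
if np.hypot(*(r-l)[:2])<2.5: print(finish_job())
E
```

```text
[ 456.8 -347.4   73.8] [ 457.7 -346.9   61. ]
the job is handed in; nothing more can be done
None
```

I handed the job in at about 39 s: the pot is on its ring (about 1 mm off centre at the last check), the guide is slid home on both screws, and plates A, C and B hang on pins 1, 2 and 3. I chose their holes from the centre of area and did not measure how level they hang.

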